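# Open the blue push-to-open cupboard

## Task

Open the small cupboard with the blue door: press the ring mark on its door in until the catch lets go, take the hand away so that the spring swings the door ajar, then push the door from behind with a fingertip until it stands wide open, at a right angle or a little more. Only touch and push, never pinch the door; leave the yellow cupboard shut and the things on the bench where they lie.

Things in the scene. Friction and masses are not known exactly. Their poses are not given: they have to be found in the camera images.
- blue: Fixed bench-top cupboard with a blue door (the one to open): grey carcass 122 mm wide (its y), 130 mm deep (its x), 150 mm high; its top board ends 2 mm behind the hinge axis, clear of the door, and overhangs 2 mm each side. Origin under its centre on the bench; own z up, own -x points out of the front. A blue strip marks its plinth, which is 36 mm high. Screwed to the bench.
- blue_door (a joint): Hinge of the blue door, upright axis at the cupboard's left-hand (+y) side, rad, grows as it opens (clockwise from above): 0 shut on the catch, -0.07 pressed fully in, about 0.5 ajar where the spring plunger leaves it within a second of being let go, 1.85 on its stop. Beyond ajar it has slight friction (0.02 N m) and stays where left. Pushed shut again it does not latch but springs ajar.
- blue_press (a point): Centre of the round white ring mark on the blue door's front, where it is pressed (about 3 N, 6 mm of travel, then solid; pressed less than 2 mm, it stays shut): 28 mm in from the free (-y) edge, 28 mm below the door's upper edge, 90 mm from the hinge, 114 mm above the bench. Moves with the door: own -x out of its front, -y hinge to free edge.
- blue_edge (a point): Upper corner of the blue door's free edge, in the middle of the blue panel's thickness (7 mm), 142 mm above the bench. Moves with the door: own -x out of its front, -y hinge to free edge. The door is 118 mm wide and 100 mm high, its lower edge 42 mm above the bench, its front face 9 mm in front of the hinge axis; no handle.
- blue_hinge (a point): Point on the hinge axis of the blue door, at the height of the door's upper edge (142 mm), 118 mm from the door's free edge. Fixed to the cupboard, axes as the cupboard's.
- blue_front: Outer, blue panel of the blue door: 118 x 100 x 7 mm. Origin on the hinge axis at the door's mid height (92 mm); axes as the door's: own -x out of the front, own -y from hinge to free edge.
- blue_back: Inner, white panel of the blue door: 98 x 84 x 5 mm, set back 14 mm from the free edge and 10 mm from the upper edge; door thickness with both 12 mm. Origin and axes as for the outer panel; its inner face lies 3 mm behind the hinge axis (toward own +x).
- yellow: Fixed bench-top cupboard with a yellow door (to be left alone): grey carcass 122 mm wide (its y), 130 mm deep (its x), 150 mm high; its top board ends 2 mm behind the hinge axis, clear of the door, and overhangs 2 mm each side. Origin under its centre on the bench; own z up, own -x points out of the front. A yellow strip marks its plinth, which is 36 mm high. Screwed to the bench.
- yellow_door (a joint): Hinge of the yellow door, upright axis at the cupboard's left-hand (+y) side, rad, grows as it opens (clockwise from above): 0 shut on the catch, -0.07 pressed fully in, about 0.5 ajar where the spring plunger leaves it within a second of being let go, 1.85 on its stop. Beyond ajar it has slight friction (0.02 N m) and stays where left. Pushed shut again it does not latch but springs ajar.
- yellow_press (a point): Centre of the round white ring mark on the yellow door's front, where it is pressed (about 3 N, 6 mm of travel, then solid; pressed less than 2 mm, it stays shut): 28 mm in from the free (-y) edge, 28 mm below the door's upper edge, 90 mm from the hinge, 114 mm above the bench. Moves with the door: own -x out of its front, -y hinge to free edge.
- awl: Bystander, loose: awl with wooden handle, 155 mm long, 29 mm high. Origin on its underside near its middle. Not to be touched.
- pincers: Bystander, loose: pincers with red grips, 136 mm long, 13 mm high. Origin on its underside near its middle. Not to be touched.
- wax_block: Bystander, loose: yellow-brown block of wax, 34 x 52 x 20 mm. Origin on its underside near its middle. Not to be touched.
- tape_roll: Bystander, loose: roll of masking tape lying flat, 108 mm across, 36 mm high. Origin on its underside near its middle. Not to be touched.
- tack_tin: Bystander, loose: open round tin of tacks, 68 mm across, 24 mm high. Origin on its underside near its middle. Not to be touched.

How it is judged (in metres and radians):
On the way, in this order (a step that is already met when the one before it is completed fails the run):
1. the blue door is pressed in by the fingers until the catch lets go (beyond -0.015 rad) (value of joint blue_door below -0.015 rad and contact force between the fingers and blue_front above 0.5 N), for 0.05 s.
2. the spring has swung the blue door ajar (0.25 to 0.8 rad) and no finger touches it (value of joint blue_door between 0.25 and 0.8 rad and contact force between the fingers and blue_front below 0.1 N and contact force between the fingers and blue_back below 0.1 N), for 0.2 s.
3. the blue door is pushed wide open (beyond 1.35 rad) (value of joint blue_door above 1.35 rad), for 0.1 s.
At the end, for the whole second after the job is handed in: The blue door stands wide open, at rest, beyond 1.35 rad (77 degrees); the yellow door is shut (within 0.03 rad); every loose bystander is within 20 mm of where it lay (value of joint blue_door above 1.35 rad and velocity of joint blue_door between -0.05 and 0.05 rad/s and value of joint yellow_door between -0.02 and 0.03 rad and distance of each of awl, pincers, wax_block, tape_roll, tack_tin from where it was at the start of the episode below 0.02 m); the robot touches nothing.
It fails at once if the blue door is pinched: fingers press on its outer and inner panel at once (over 2 N each) (contact force between the fingers and blue_front above 2 N and contact force between the fingers and blue_back above 2 N).
It fails at once if the yellow door is pressed in or opened (value of joint yellow_door above 0.08 rad or value of joint yellow_door below -0.02 rad).
It fails at once if a loose bystander is lifted, carried or pushed away (moved 30 mm) (distance of any of awl, pincers, wax_block, tape_roll, tack_tin from where it was at the start of the episode above 0.03 m).
It also fails if it takes over 61 s, if anything falls off the work surface, if the arm or the gripper's body presses on something with over 40 N, if the wrist force passes 120 N, or if a joint passes its speed limit or range.

## Robot

A 7-joint arm with a two-finger parallel gripper is mounted at the origin on a cart in front of the work surface, level with it; the furniture and walls round the work are solid. World frame = base frame: x ahead of the robot, y to its left, z up, the work surface at z = 0. Lengths are in mm, angles in rad, forces in N, time in s.
With the tool pointing down it reaches from about 400 to 875 mm from the base axis. Payload 4.4 kg.
Tool frame: the origin (TCP) lies at the very end of the fingers, on their centre line; the grasp point (between the pads) lies 19 mm behind it; z points along the fingers, y is the direction in which the jaws open and shut (so a half turn about z gives the same grasp; the last joint's range is limited). The gripper opens to 85 mm and grips with 20 to 120 N. Pads are 22 mm wide; open, the fingers measure 114 mm over their backs; the gripper's body (76 mm by 85 mm) begins 54 mm behind the grasp point. The pads swing forward as they close: fully open they stand 13 mm farther back than shut.
Start: joints at [-1.407, 0.628, 0.038, 1.517, -0.027, 0.996, -0.02], TCP at [148.033, 632.933, 231.313] pointing down, gripper open.
Joint ranges: [-3.06, 3.06], [-0.37, 2.12], [-1.25, 1.32], [0.18, 2.47], [-1.1, 4.24], [0.23, 1.98], [-2.94, 2.94]. Speed limits (rad/s): [2.57, 2.57, 3.14, 3.14, 3.14, 3.14, 3.14].

## Interface

Orientations are given as [roll, pitch, yaw] about the fixed x, y, z axes, in that order (R = Rz(yaw) Ry(pitch) Rx(roll)).
In Python, from cell import ctrl gives the robot as it stands.
- The arm moves only by the shell command python3 -m crank 'ROWS' [OPENING]. ROWS is JSON, a list that holds one entry, the list of rows, each a list of 6 numbers: the shift along the tool's x, y, z in units of 30 mm (1.0 is 30 mm), then the turn, a rotation vector about the tool's x, y, z in units of 6 degrees (1.0 is 6 degrees). In form: [[[tx, ty, tz, rx, ry, rz], ...]]. A call has 1 to 12 rows; each row shifts and turns the pose as measured when the row begins, along the tool's axes as they then stand; what a row does not reach is not made up. A row lasts 1/12 s, in which the tool goes at most 41.7 mm and 7.16 degrees, less where a joint would pass 70% of its speed; a pose out of reach is approached as far as the arm can. A call is refused whole if a number of a shift passes 1 or a number of a turn 1, either way. A call with a gripper value outside its range is refused whole. OPENING is the gripper command: -1 is fully open, 1 is shut, values between are in proportion, set as the call begins (- or left out, the last holds). The fingers move at their own pace and stop on an object; the grip force is fixed at half the most. Time passes only in rows, so rows that do not move let the fingers close. It gives the time, the measured TCP pose, the force and the opening at its end, in the units of the state.
- ctrl.read_state(): the state, without advancing time (a new reading comes with each control period).
- ctrl.get_image(name): name is "scene" or "top" or "wrist"; returns a dict with "color" (384x512x3 uint8, red, green, blue), "depth" (384x512 float32, mm along the optical axis (not along the pixel's ray), 0 where there is no reading), "camera_matrix" (3x3 intrinsics, pixels), "R" (3x3) and "t" (3): a world point X has camera coordinates R X + t. Camera axes: x right, y down, z forward; pixel columns grow to the right and rows downward; lengths in mm; the calibration is good to about 2 mm. A picture is of the moment at which its call begins.
- ctrl.finish_job(): hands the job in, once; it reports no verdict.
Trained networks look in a picture, given as the dict that the camera call returned (one of the last four; its "shot" number tells which), for a name from the list of things; names that differ only in an ending like _2 or _b are one class to them, and where a whole thing is asked for, a point or a joint stands for the part that bears it (a point fixed in the world has none). Each returns a list of dicts, best first, with "conf" (0 to 1); they miss things now and then, are a little off and sometimes report something else, mostly with a low value. They report only what shows in the picture. A call takes as long as a camera call.
- ctrl.search_frame(query, picture): "extent" ([centre column, centre row, width, height] in pixels, round what is visible of it).
The state is a dict: "clock": time; "qpos": joint angles; "qd": joint speeds; "tau": joint torques, N m; "eef_pos": TCP position; "tool_rot": TCP orientation; "force": force on the tool from outside, world axes, zero at the start; "torque": the same for the moment, N m; "width": finger opening in mm.
Only numpy, scipy, OpenCV 4.12 (cv2) and the standard library are available. Lean on these libraries where they do the work, as an engineer would, in place of code of your own. Each camera call takes 0.05 s, during which the arm holds its last target. There are 200 camera calls.

## Working session

There is one attempt and no reset: what is moved stays moved. The work goes in short steps, Python scripts to look and compute and a shell command to move; the robot and the scene stay as the last step left them, time stands still between calls to the robot, and variables do not carry over. Pictures are saved under pics/ and viewed, about 8 in all and at most 12, crops included, and the job is handed in when it is done.

```bash
ls; mkdir -p pics; cat > h.py <<'E'
import numpy as np, cv2
from cell import ctrl
def world(p,u,v,d=None):
    if d is None: d=p["depth"][int(round(v)),int(round(u))]
    K=p["camera_matrix"]; c=np.array([(u-K[0,2])/K[0,0]*d,(v-K[1,2])/K[1,1]*d,d])
    return np.asarray(p["R"]).T@(c-np.asarray(p["t"]))
E
python3 - <<'E'
from h import *
np.set_printoptions(precision=1,suppress=True)
print(ctrl.read_state())
ims=[]
for n in("scene","top"):
    p=ctrl.get_image(n); ims.append(p["color"][:,:,::-1].copy())
    np.savez(n+".npz",**{k:p[k] for k in("color","depth","camera_matrix","R","t")})
    for q in("blue","blue_press","yellow_press","blue_front","awl","pincers","wax_block","tape_roll","tack_tin"):
        for r in ctrl.search_frame(q,p)[:2]:
            e=r["extent"]; print(n,q,round(r["conf"],2),np.array(e),world(p,e[0],e[1]))
cv2.imwrite("pics/a.png",cv2.resize(np.vstack(ims),None,fx=.78,fy=.78))
cv2.imwrite("pics/s.png",ims[0]);cv2.imwrite("pics/t.png",ims[1])
E
```

```text
pics
{'clock': 0.0, 'qpos': array([-1.4,  0.6,  0. ,  1.5, -0. ,  1. , -0. ]), 'qd': array([-0.,  0.,  0.,  0., -0.,  0., -0.]), 'tau': array([ -0. , -56.3,   1.2, -19.3,   0. ,   0. ,  -0. ]), 'eef_pos': array([147.9, 632.3, 230.4]), 'tool_rot': array([-3.1,  0. ,  2.9]), 'force': array([ 0.4, -0.5, -0.2]), 'torque': array([-0. ,  0. , -0.1]), 'width': 85.4857767187507}
scene blue 0.84 [260.1 175.6  43.6  57.1] [ 560.4 -110.6  119.5]
scene blue_press 0.91 [269.1 181.2  33.1  27.7] [ 559.  -146.6   87.6]
scene blue_press 0.17 [336.1 154.6   3.   14.1] [ 557.8 -435.7  121.4]
scene yellow_press 0.56 [340.6 155.8   7.3   8.5] [ 560.9 -461.1  108.7]
scene blue_front 0.64 [270.4 181.1  24.7  32.7] [ 565.7 -156.1   81.8]
scene awl 0.54 [271.6 236.8  32.3  16.2] [364.4 -41.7  14.8]
scene pincers 0.65 [258.4 176.6  44.1  52.8] [ 562.8 -105.3  115.8]
scene tape_roll 0.76 [160.2 224.   37.2  26.2] [619.9 236.6  -1.3]
scene tack_tin 0.49 [189.1 214.6  18.9  19.1] [612.8 135.9   7.3]
top blue 0.69 [278.2 158.4  40.6  49.1] [ 625.9 -148.7  150.7]
top blue_press 0.51 [279.5 179.8  35.    5.4] [ 560.4 -155.3  101.7]
top yellow_press 0.67 [357.8 183.6  38.9   5.8] [ 556.3 -450.2   -5.9]
top blue_front 0.52 [278.3 178.8  38.6   6.3] [ 561.  -149.7  128.5]
top awl 0.56 [248.9 234.8  27.8   7.8] [371.6 -48.8  18.9]
top pincers 0.61 [339.2 228.8  12.9  31.9] [ 391.2 -374.1   14.7]
top pincers 0.55 [280.2 179.2  40.4   9.3] [ 558.9 -155.6  135.1]
top tape_roll 0.68 [166.2 175.7  30.4  28.5] [588.  253.4   3.1]
top tack_tin 0.62 [200.1 172.3  18.9  14.6] [599.3 128.8   7.4]
top tack_tin 0.35 [281.5 158.8  37.3  46.7] [ 625.5 -159.9  144.5]
```

View pics/a.png

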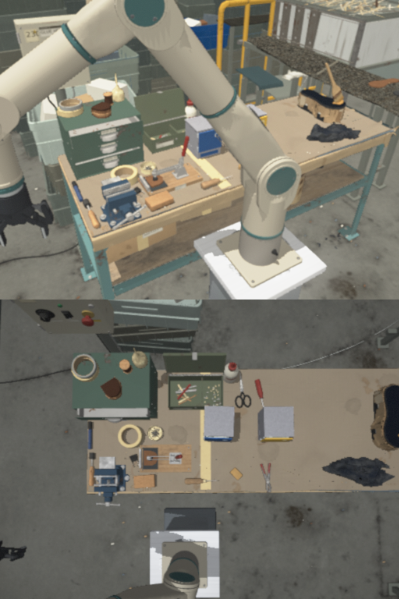

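```bash
python3 - <<'E'
from h import *
np.set_printoptions(precision=1,suppress=True)
p=dict(np.load("top.npz"));s=dict(np.load("scene.npz"))
def cloud(p):
    v,u=np.mgrid[0:384,0:512]; K=p["camera_matrix"];d=p["depth"]
    c=np.stack([(u-K[0,2])/K[0,0]*d,(v-K[1,2])/K[1,1]*d,d],-1)-p["t"]
    return c@p["R"]
X=cloud(p); print("cam",-p["R"].T@p["t"],p["camera_matrix"][0,0])
for n,y0,y1 in(("blue",-270,-50),("yellow",-560,-330)):
    m=(abs(X[...,2]-150)<8)&(X[...,0]>480)&(X[...,0]<760)&(X[...,1]>y0)&(X[...,1]<y1)&(p["depth"]>0)
    P=X[m]; r=cv2.minAreaRect(P[:,:2].astype(np.float32)); print(n,m.sum(),P.mean(0),P.min(0),P.max(0),r)
Y=cloud(s)
hsv=cv2.cvtColor(s["color"],cv2.COLOR_RGB2HSV)
m=(abs(Y[...,0]-560)<40)&(Y[...,1]>-260)&(Y[...,1]<-60)&(Y[...,2]>10)&(Y[...,2]<145)&(hsv[...,0]>100)&(hsv[...,0]<130)&(hsv[...,1]>120)
P=Y[m];f=np.polyfit(P[:,1],P[:,0],1);print("front",m.sum(),f,P.min(0),P.max(0),np.std(P[:,0]-np.polyval(f,P[:,1])))
a=cv2.resize(s["color"][140:260,140:380,::-1],None,fx=3,fy=3,interpolation=3)
b=cv2.resize(p["color"][130:270,140:400,::-1],None,fx=2.75,fy=2.75,interpolation=3)[:,:715]
cv2.imwrite("pics/b.png",cv2.resize(np.vstack([a[:,:715],b]),None,fx=.8,fy=.8))
E
```

```text
cam [ 424.8  -77.6 1387.4] 379.93967284155093
blue 1517 [ 632.3 -154.8  150.5] [ 558.3 -218.2  142. ] [701.1 -92.  157.8] ((629.4635009765625, -154.88211059570312), (126.07929229736328, 139.47520446777344), 87.69994354248047)
yellow 1525 [ 629.9 -407.   150.7] [ 557.  -470.8  142. ] [ 697.1 -343.8  157.5] ((627.0380859375, -407.4319152832031), (126.96031188964844, 139.65541076660156), 89.62879943847656)
front 562 [  0.  565.6] [ 553.2 -203.7   11.6] [574.9 -91.4 143.7] 3.636720358065495
```

View pics/b.png

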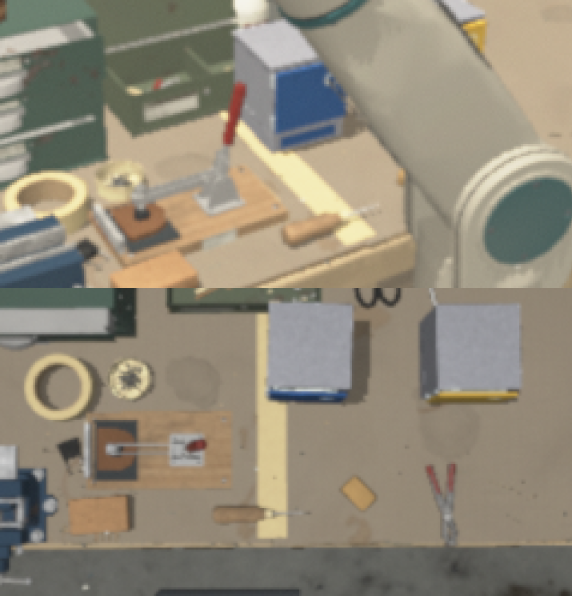

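Picture 1 and 2: the blue cupboard's top is near px (278,158) in the top view, with its front facing the robot. A red clamp lever stands at about (229,201), and the awl and wax block lie in front of the cupboard. I'll raise and square up the tool, shut the fingers, and check heights along the path.

```bash
python3 -m crank '[[[0,0,-1,0,0,-1],[0,0,-1,0,0,-1],[0,0,0,0,0,-0.3]]]' 1; python3 - <<'E'
from h import *
np.set_printoptions(precision=3,suppress=True)
p=dict(np.load("top.npz"));v,u=np.mgrid[0:384,0:512]; K=p["camera_matrix"];d=p["depth"]
X=((np.stack([(u-K[0,2])/K[0,0]*d,(v-K[1,2])/K[1,1]*d,d],-1)-p["t"])@p["R"])[d>0]
for y in range(-300,700,50):
    m=(X[:,0]>350)&(X[:,0]<580)&(abs(X[:,1]-y-25)<25)
    if m.any():print(y,X[m][X[m][:,2].argmax()].round())
s=ctrl.read_state();print(s["tool_rot"],s["eef_pos"],s["qpos"])
E
```

```text
clock: 1.25
eef_pos: [147.5, 631.6, 291.1]
tool_rot: [-3.136, -0.001, -3.12]
force: [0.0, 1.9, 0.5]
width: 51.5
-300 [ 391. -253.   24.]
-250 [ 577. -203.  154.]
-200 [ 574. -170.  155.]
-150 [ 577. -121.  156.]
-100 [578. -95. 152.]
-50 [485.  -3. 190.]
0 [487.   6. 199.]
50 [491.  63.  76.]
100 [480. 147.  88.]
150 [487. 154.  89.]
200 [468. 200.  48.]
250 [370. 282. 126.]
300 [351. 314. 127.]
350 [433. 362. 126.]
400 [488. 421.  31.]
450 [449. 452.   5.]
[-3.136 -0.001 -3.12 ] [147.494 631.592 291.092] [-1.369  0.577 -0.027  1.437  0.017  1.134  0.193]
```

```bash
python3 -m crank '[[[-1,-0.5,0,0,0,0],[-1,-0.5,0,0,0,0],[-1,-0.5,0,0,0,0],[-1,-0.5,0,0,0,0],[-1,-0.5,0,0,0,0],[-1,-0.5,0,0,0,0],[-1,-0.5,0,0,0,0],[-1,-0.5,0,0,0,0],[-1,-0.5,0,0,0,0],[-1,-0.5,0,0,0,0],[0,-1,0,0,0,0],[0,-1,0,0,0,0]]]'
python3 -m crank '[[[0,-1,0,0,0,0],[0,-1,0,0,0,0],[0,-1,0,0,0,0],[0,-1,0,0,0,0],[0,-1,0,0,0,0],[0,-1,0,0,0,0],[0,-1,0,0,0,0],[0,-1,0,0,0,0],[0,-1,0,0,0,0],[0,-1,0,0,0,0],[0,-1,0,0,0,0],[0,-1,0,0,0,0]]]'
```

```text
clock: 2.25
eef_pos: [462.5, 432.0, 290.5]
tool_rot: [3.135, -0.002, -3.101]
force: [-0.4, 0.2, 0.1]
width: -0.0
clock: 3.25
eef_pos: [477.1, 53.5, 289.1]
tool_rot: [3.135, 0.003, -3.103]
force: [0.1, -0.7, -0.2]
width: -0.2
```

```bash
python3 -m crank '[[[0.2,-1,0,0,0,0],[0.2,-1,0,0,0,0],[0.2,-1,0,0,0,0],[0.2,-1,0,0,0,0],[0.2,-1,0,0,0,0],[0.2,-1,0,0,0,0],[0,-0.5,0,0,0,0],[0,0,0,0,0,0]]]'
python3 - <<'E'
from h import *
np.set_printoptions(precision=1,suppress=True)
ims=[]
for n in("wrist","scene","top"):
    p=ctrl.get_image(n)
    np.savez(n+"2.npz",**{k:p[k] for k in("color","depth","camera_matrix","R","t")})
    for q in("blue","blue_press","blue_front"):
        for r in ctrl.search_frame(q,p)[:1]:
            e=r["extent"]; print(n,q,round(r["conf"],2),np.array(e),world(p,e[0],e[1]))
    if n!="top": ims.append(p["color"][:,:,::-1] if n=="wrist" else cv2.resize(p["color"][120:270,180:380,::-1],(512,384)))
    X=None
cv2.imwrite("pics/c.png",cv2.resize(np.vstack(ims),None,fx=.78,fy=.78))
E
```

```text
clock: 3.92
eef_pos: [445.9, -160.1, 289.9]
tool_rot: [3.14, 0.009, -3.114]
force: [0.7, 0.1, 0.1]
width: -0.1
wrist blue 0.78 [260.5 296.  124.8 117.8] [ 444.1 -157.   326.5]
wrist blue_press 0.77 [259.4 268.3 120.   47.2] [ 434.3 -157.7  324.6]
wrist blue_front 0.82 [261.1 264.5 116.4  53.2] [ 434.3 -157.1  321.9]
scene blue 0.61 [261.8 175.   48.4  58.6] [ 564.9 -119.9  117. ]
scene blue_press 0.74 [306.6 157.3  27.9  57.2] [ 617.2 -344.8  105.1]
top blue 0.73 [278.1 159.2  37.   45.1] [ 622.5 -148.1  155.3]
top blue_press 0.61 [279.6 179.1  35.1   5.1] [ 559.7 -153.9  130.3]
top blue_front 0.61 [278.5 180.4  38.3   5.1] [ 558.7 -152.    99.2]
```

View pics/c.png

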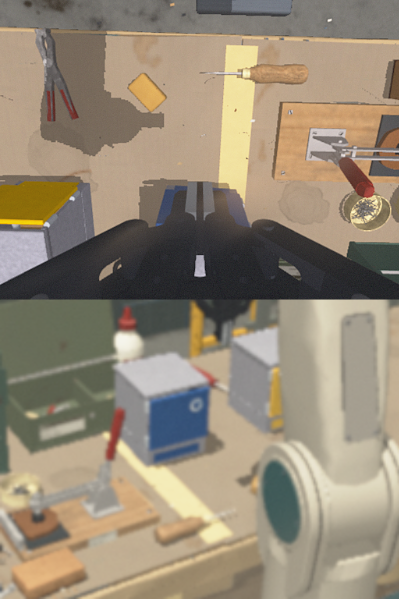

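Picture 3: the scene view now shows the blue door with its ring near full-image px (278,173). In the wrist view the fingers cover the door. Next I'll fit the door plane.

```bash
python3 - <<'E'
from h import *
np.set_printoptions(precision=3,suppress=True)
def cloud(p):
    v,u=np.mgrid[0:384,0:512]; K=p["camera_matrix"];d=p["depth"]
    return (np.stack([(u-K[0,2])/K[0,0]*d,(v-K[1,2])/K[1,1]*d,d],-1)-p["t"])@p["R"]
s=dict(np.load("scene2.npz"));Y=cloud(s);hsv=cv2.cvtColor(s["color"],cv2.COLOR_RGB2HSV)
blue=(hsv[...,0]>100)&(hsv[...,0]<130)&(hsv[...,1]>120)&(abs(Y[...,0]-560)<40)&(Y[...,1]>-270)&(Y[...,1]<-60)&(Y[...,2]>46)
m=cv2.erode(blue.astype(np.uint8),np.ones((3,3)))>0
P=Y[m];f=np.polyfit(P[:,1],P[:,0],1);r=P[:,0]-np.polyval(f,P[:,1]);k=abs(r)<8;f=np.polyfit(P[k,1],P[k,0],1)
print(m.sum(),f,np.degrees(np.arctan(f[0])),r[k].std(),P.min(0),P.max(0),"x at -154:",np.polyval(f,-154))
# outline intersection with plane x=f(y): corners
c=np.argwhere(blue)[:,::-1].astype(np.float32);h=cv2.convexHull(c)
q=cv2.approxPolyN(h,4).reshape(-1,2);K=s["camera_matrix"];C=-s["R"].T@s["t"]
def hit(u,v):
    d=s["R"].T@np.linalg.inv(K)@[u,v,1]; t=(f[1]+f[0]*C[1]-C[0])/(d[0]-f[0]*d[1]); return C+t*d
for a in q: print(a,hit(*a))
w=(hsv[...,1]<110)&(hsv[...,2]>120);x,y=270,164;w=w[y:y+20,x:x+16];i=np.argwhere(w)
print("ring",i.mean(0)[::-1]+[x,y],hit(*(i.mean(0)[::-1]+[x,y])),len(i))
for n in("top","top2"):
    p=dict(np.load(n+".npz"));X=cloud(p)
    m=(abs(X[...,2]-150)<9)&(X[...,0]>568)&(X[...,0]<760)&(X[...,1]>-270)&(X[...,1]<-50)&(p["depth"]>0)
    rr=cv2.minAreaRect(X[m][:,:2].astype(np.float32));print(n,rr)
    # edges by row: left/right edge y vs x
    E=[(X[i][m[i]][:,0].mean(),X[i][m[i]][:,1].max(),X[i][m[i]][:,1].min()) for i in range(384) if m[i].sum()>20]
    E=np.array(E);print(np.polyfit(E[:,0]-630,E[:,1],1),np.polyfit(E[:,0]-630,E[:,2],1),E[:,0].min(),E[:,0].max())
E
```

```text
419 [  0.034 566.223] 1.9251266481093465 2.617056468393517 [ 550.636 -200.328   49.403] [569.355 -95.926 140.183] x at -154: 561.0464820920569
[281.938 187.174] [ 559.439 -201.811   46.695]
[254.04  194.516] [563.229 -89.082  47.632]
[256.038 170.545] [563.004 -95.776 142.026]
[283.211 162.997] [ 559.423 -202.301  145.333]
ring [279.878 172.174] [ 559.823 -190.399  111.609] 115
top ((634.1243896484375, -154.99620056152344), (125.46477508544922, 132.61758422851562), 89.18478393554688)
[  0.008 -94.958] [  -0.031 -215.619] 571.0757831719237 697.019061039171
top2 ((634.472900390625, -154.94110107421875), (125.35433197021484, 132.30360412597656), 89.2701187133789)
[  0.01  -94.863] [  -0.028 -215.582] 571.0869457626075 696.993588158666
```

```bash
python3 -m crank '[[[-0.3,-0.2,1,0,0,0],[-0.3,-0.2,1,0,0,0],[-0.3,-0.2,1,0,0,0],[-0.3,-0.2,1,0,0,0],[-0.3,0,1,0,0,0],[-0.2,0,1,0,0,0],[0,0,0.2,0,0,0],[0,0,0,0,0,0]]]'
```

```text
clock: 5.18
eef_pos: [507.5, -178.3, 99.7]
tool_rot: [3.14, 0.019, -3.105]
force: [0.4, -0.2, 0.2]
width: -0.3
```

```bash
python3 -m crank '[[[-0.5,-0.3,-0.1,0,0,0],[-0.4,0,-0.1,0,0,0],[0,0,0,0,0,0]]]'; python3 -m crank '[[[-0.15,0,0,0,0,0],[-0.1,0,0,0,0,0],[0,0,0,0,0,0]]]'
```

```text
clock: 5.43
eef_pos: [533.9, -186.3, 108.7]
tool_rot: [3.139, 0.017, -3.105]
force: [1.4, 1.4, 0.7]
width: -0.2
clock: 5.68
eef_pos: [541.9, -186.5, 112.7]
tool_rot: [3.141, 0.02, -3.105]
force: [-1.1, -1.0, -0.2]
width: -0.3
```

```bash
python3 -m crank '[[[-0.15,0,0.1,0,0,0],[0,0,0,0,0,0]]]'; python3 -m crank '[[[-0.12,0,0.05,0,0,0],[0,0,0,0,0,0]]]';python3 -m crank '[[[-0.1,0,0.05,0,0,0],[0,0,0,0,0,0]]]'
```

```text
clock: 5.85
eef_pos: [546.4, -186.2, 110.8]
tool_rot: [3.141, 0.021, -3.105]
force: [-0.3, 0.4, -0.6]
width: -0.1
clock: 6.02
eef_pos: [548.9, -186.0, 109.1]
tool_rot: [3.141, 0.019, -3.106]
force: [-1.0, 0.6, 0.5]
width: -0.1
clock: 6.18
eef_pos: [550.5, -186.0, 107.0]
tool_rot: [3.14, 0.016, -3.106]
force: [-1.3, -0.5, 0.2]
width: 0.4
```

```bash
python3 -m crank '[[[-0.1,0,0,0,0,0],[0,0,0,0,0,0]]]'; python3 -m crank '[[[-0.1,0,0,0,0,0],[0,0,0,0,0,0]]]'
```

```text
clock: 6.35
eef_pos: [552.6, -186.0, 106.6]
tool_rot: [3.14, 0.013, -3.107]
force: [-0.9, 0.2, 0.6]
width: 0.1
clock: 6.52
eef_pos: [554.6, -186.2, 106.3]
tool_rot: [3.14, 0.011, -3.107]
force: [-1.5, -0.4, 0.5]
width: -0.1
```

```bash
python3 -m crank '[[[-0.1,0,0,0,0,0],[0,0,0,0,0,0]]]'; python3 -m crank '[[[-0.1,0,0,0,0,0],[0,0,0,0,0,0]]]'
```

```text
clock: 6.68
eef_pos: [554.4, -186.2, 106.0]
tool_rot: [3.138, 0.004, -3.108]
force: [-1.1, 0.5, 0.6]
width: -0.1
clock: 6.85
eef_pos: [554.5, -186.2, 105.8]
tool_rot: [3.137, -0.002, -3.109]
force: [-0.9, 0.8, 1.3]
width: 0.0
```

```bash
python3 -m crank '[[[-0.25,0,0,0,0,0],[-0.1,0,0,0,0,0]]]'; python3 - <<'E'
from h import *
np.set_printoptions(precision=2,suppress=True)
s=ctrl.read_state();print(s["force"],s["torque"],s["tau"],s["qpos"])
p=ctrl.get_image("scene"); a=cv2.resize(p["color"][130:230,220:330,::-1],None,fx=5,fy=5,interpolation=2)
cv2.imwrite("pics/d.png",a)
E
```

```text
clock: 7.02
eef_pos: [553.9, -186.2, 105.0]
tool_rot: [3.133, -0.024, -3.111]
force: [-5.4, -0.4, 3.7]
width: -0.2
[-5.37 -0.36  3.7 ] [ 0.04  0.96 -0.05] [ -0.8  -53.01   1.52 -16.03  -0.28  -1.55  -0.01] [ 0.21  0.71  0.11  1.79 -0.12  0.67  1.98]
```

View pics/d.png

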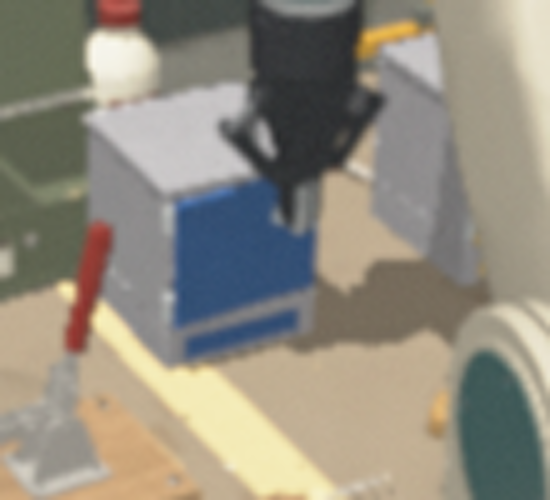

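```bash
python3 -m crank '[[[1,0,0,0,0.2,0],[1,0,0,0,0,0],[1,0,0,0,0,0],[0.5,0,0,0,0,0],[0,0,0,0,0,0],[0,0,0,0,0,0],[0,0,0,0,0,0],[0,0,0,0,0,0],[0,0,0,0,0,0],[0,0,0,0,0,0]]]'; python3 - <<'E'
from h import *
p=ctrl.get_image("scene"); a=cv2.resize(p["color"][130:230,220:330,::-1],None,fx=5,fy=5,interpolation=2)
np.savez("scene3.npz",**{k:p[k] for k in("color","depth","camera_matrix","R","t")})
cv2.imwrite("pics/e.png",a)
E
```

```text
clock: 7.9
eef_pos: [462.8, -189.0, 109.5]
tool_rot: [3.139, -0.019, -3.104]
force: [0.4, -0.7, 0.3]
width: 0.3
```

View pics/e.png

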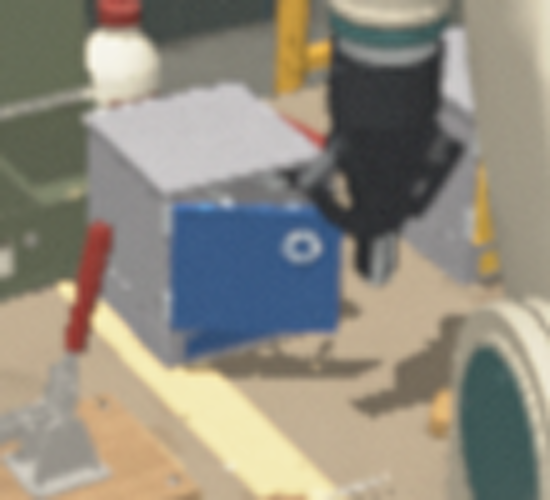

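Picture 4 showed the fingers pressing on the ring mark. Picture 5 shows the door standing ajar, with the ring now at crop (300,247) and the hand clear. I'll measure the door angle and go round its free edge.

```bash
python3 -m crank '[[[0,-1,-0.1,0,0,0],[0,-1,0,0,0,0],[0,-0.6,0,0,0,0],[0,0,0,0,0,0]]]';  cat > door.py <<'E'
from h import *
import sys
np.set_printoptions(precision=1,suppress=True)
for n in("scene","top"):
    s=ctrl.get_image(n);v,u=np.mgrid[0:384,0:512];K=s["camera_matrix"];d=s["depth"]
    Y=(np.stack([(u-K[0,2])/K[0,0]*d,(v-K[1,2])/K[1,1]*d,d],-1)-s["t"])@s["R"];hsv=cv2.cvtColor(s["color"],cv2.COLOR_RGB2HSV)
    b=(hsv[...,0]>100)&(hsv[...,0]<130)&(hsv[...,1]>110)&(Y[...,0]>400)&(Y[...,0]<590)&(Y[...,1]>-270)&(Y[...,1]<-40)&(Y[...,2]>(46 if n=="scene" else 110))&(Y[...,2]<155)
    P=Y[b]
    if len(P)>8:
        l=cv2.fitLine(P[:,:2].astype(np.float32),cv2.DIST_HUBER,0,.01,.01).ravel();q=(P[:,:2]-l[2:])@l[:2]
        print(n,len(P),"ends",l[2:]+l[:2]*q.min(),l[2:]+l[:2]*q.max(),"deg",np.degrees(np.arctan2(l[0],l[1])),"c",l[2:])
    if n=="scene" and len(sys.argv)>1: cv2.imwrite("pics/%s.png"%sys.argv[1],cv2.resize(s["color"][120:230,210:330,::-1],None,fx=5,fy=5,interpolation=2))
E
python3 door.py
```

```text
clock: 8.28
eef_pos: [469.0, -267.2, 111.7]
tool_rot: [3.138, -0.018, -3.096]
force: [0.1, 0.4, 0.3]
width: 0.3
scene 718 ends [ 506.5 -185.2] [563.  -91.7] deg 31.126383 c [ 536.5 -135.5]
top 81 ends [ 506.7 -188.8] [562.4 -93.3] deg 30.249971 c [ 534.7 -140.7]
```

```bash
python3 -m crank '[[[-0.9,0,-0.1,0,0,0],[-0.9,0,0,0,0,0],[-0.6,0,0,0,0,0],[0,0,0,0,0,0]]]'; python3 -m crank '[[[0,0.8,0,0,0,0],[0,0.6,0,0,0,0],[0,0,0,0,0,0]]]'
```

```text
clock: 8.72
eef_pos: [541.0, -251.9, 111.8]
tool_rot: [3.128, -0.024, -3.09]
force: [0.2, -0.5, 0.2]
width: -0.0
clock: 8.97
eef_pos: [537.9, -204.2, 111.1]
tool_rot: [3.125, -0.027, -3.086]
force: [0.1, 0.7, -0.5]
width: 0.1
```

```bash
python3 -m crank '[[[0,0.5,0,0,0,0],[0.2,0.3,0,0,0,0],[0.3,0.2,0,0,0,0],[0.3,0.2,0,0,0,0],[0.3,0.2,0,0,0,0],[0.3,0.3,0,0,0,0],[0,0,0,0,0,0]]]'; python3 door.py f
```

```text
clock: 9.55
eef_pos: [482.9, -158.2, 112.5]
tool_rot: [3.132, -0.037, -3.084]
force: [0.7, 0.0, -0.1]
width: 0.2
scene 623 ends [ 461.2 -135.8] [567.7 -85.6] deg 64.757805 c [ 514.5 -110.6]
top 35 ends [ 503.6 -119. ] [565.1 -90.7] deg 65.28859 c [ 533.4 -105.3]
```

View pics/f.png

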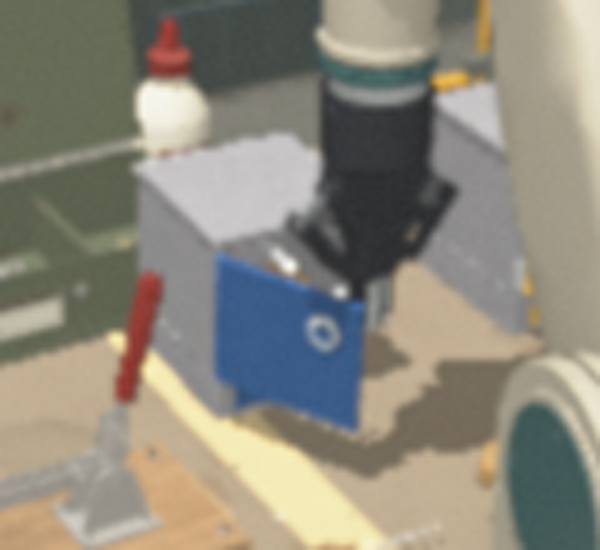

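Picture 6: the fingertip is behind the door at crop (375,300) and the door is about 65° open. I'll keep pushing toward +y.

```bash
python3 -m crank '[[[-0.05,0.25,0,0,0,0],[-0.05,0.25,0,0,0,0],[-0.05,0.25,0,0,0,0],[0,0.25,0,0,0,0],[0,0.25,0,0,0,0],[0,0.25,0,0,0,0],[0,0.2,0,0,0,0],[0,0,0,0,0,0],[0,0,0,0,0,0]]]'; python3 door.py
```

```text
clock: 10.4
eef_pos: [472.6, -113.8, 111.3]
tool_rot: [3.138, -0.066, -3.094]
force: [-1.5, -0.7, 2.8]
width: 0.2
scene 384 ends [448.4 -83.1] [569.2 -84.1] deg 90.465836 c [509.6 -83.6]
```

```bash
python3 -m crank '[[[0,0.2,0,0,0,0],[0,0.2,0,0,0,0],[0,0,0,0,0,0],[0,-0.5,0,0,0,0],[0,-1,0,0,0,0],[0,0,-1,0,0,0],[0,0,-1,0,0,0],[0,0,-1,0,0,0],[0,0,-1,0,0,0],[0,0,0,0,0,0],[0,0,0,0,0,0]]]'; python3 door.py g
```

```text
clock: 11.42
eef_pos: [493.5, -146.0, 236.0]
tool_rot: [3.14, -0.046, -3.091]
force: [1.3, -0.5, -0.2]
width: -0.4
scene 423 ends [450.4 -90. ] [566.7 -84.5] deg 87.25125 c [509.5 -87.2]
```

View pics/g.png

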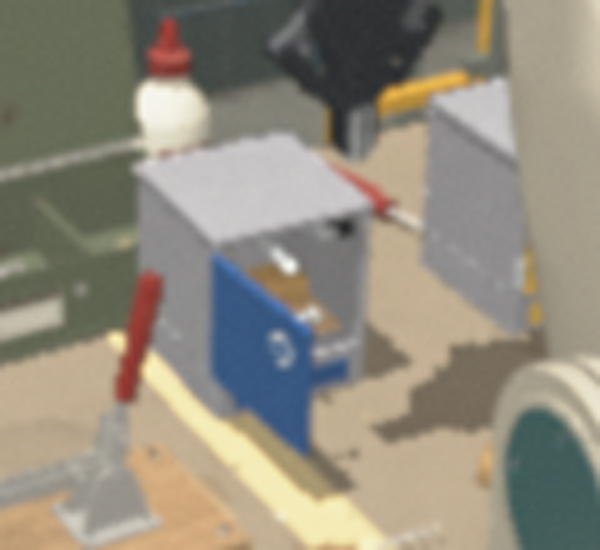

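Picture 7: the door is near 87–90° (crop 210–310, 255–450) and the hand is clear. The task asks for a right angle or a little more, so I'll give it one more gentle push.

```bash
python3 -m crank '[[[0,0,1,0,0,0],[0,0,1,0,0,0],[0,0,1,0,0,0],[0,0,1,0,0,0],[0,0,0,0,0,0]]]'; python3 -m crank '[[[0,0.3,0,0,0,0],[0,0.3,0,0,0,0],[0,0.3,0,0,0,0],[0,0.25,0,0,0,0],[0,0.25,0,0,0,0],[0,0.25,0,0,0,0],[0,0,0,0,0,0]]]'; python3 door.py
```

```text
clock: 11.93
eef_pos: [489.1, -144.8, 108.7]
tool_rot: [3.139, -0.044, -3.089]
force: [-1.4, 0.4, -0.7]
width: 0.0
clock: 12.52
eef_pos: [487.3, -107.8, 111.1]
tool_rot: [-3.12, -0.038, -3.096]
force: [0.2, 0.7, -0.2]
width: -0.1
scene 133 ends [457.8 -46. ] [574.4 -84.5] deg 108.26191 c [508.7 -62.8]
```

```bash
python3 -m crank '[[[0,-0.5,0,0,0,0],[0,-1,0,0,0,0],[0,-0.5,-0.5,0,0,0],[0,0,-1,0,0,0],[0,0,-1,0,0,0],[0,0,-1,0,0,0],[0,0,-1,0,0,0],[0,0,-1,0,0,0],[0,0,0,0,0,0],[0,0,0,0,0,0],[0,0,0,0,0,0]]]'; python3 door.py i;python3 - <<'E'
from h import *
a=cv2.imread("pics/i.png");b=ctrl.get_image("top")["color"][150:260,140:400,::-1]
b=cv2.resize(b,None,fx=600/260,fy=600/260);cv2.imwrite("pics/j.png",np.vstack([a[:340],b]))
E
```

```text
clock: 13.53
eef_pos: [502.6, -148.6, 295.0]
tool_rot: [-3.135, -0.02, -3.076]
force: [-0.2, 0.2, -0.6]
width: -0.1
scene 137 ends [456.3 -45.6] [567.1 -82. ] deg 108.19071 c [509.8 -63.2]
top 23 ends [464.5 -53.4] [569.6 -88.7] deg 108.56494 c [506.2 -67.4]
```

View pics/j.png

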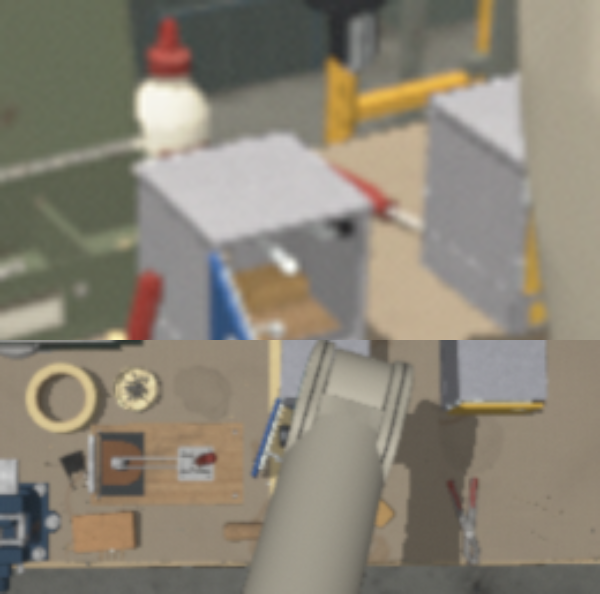

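Picture 8: the door stands about 106° open, at top crop (265,440). The yellow door is shut at (495,405), the bystanders in view haven't moved, and the hand is clear. Handing in.

```bash
python3 -c "
from cell import ctrl
print(ctrl.read_state()['force'],ctrl.finish_job())"
```

```text
the job is handed in; nothing more can be done
[-0.02612564  0.09801955 -0.48994928] None
```

The blue door is wide open and the job is handed in; `finish_job` gave no verdict. I pressed the ring mark with closed fingers and backed away. The door sprang ajar to about 30°. I then pushed it open from behind in two goes, without pinching it.

**Door angle:** The last two camera views put the door at about 108° in world axes. The cupboard is turned about 2°, so that is roughly 106° (1.85 rad) on its hinge, at or near the stop. That is more than the "little more" than a right angle that I aimed for on the second push. The first push had left it at about 87–90°, and the second opened it further than the tip's travel suggested.

**Other checks:**
- **Contact:** the hand was clear at 295 mm height, with under 1 N on the wrist.
- **Yellow door:** it looked shut in the last picture.
- **Bystanders:** the pincers, tape roll and tack tin looked unmoved. The arm partly hid the awl and wax block in that picture, and I did not re-measure any of their positions.
- **Press force:** the reading was noisy, about 1 N until the last push and then 5 N. I judged the press complete because the fingers stopped moving.
- **Time:** 13.5 s of the allowed 61 s.

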